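Tap a plaster mould home under the bridge

ROBOT

A 6-joint arm with a two-finger parallel gripper is mounted at the origin on the work surface. World frame = base frame: x ahead of the robot, y to its left, z up, the work surface at z = 0. Lengths are in m, angles in rad, forces in N, time in s.
With the tool pointing down it reaches from about 0.375 to 0.9 m from the base axis. Payload 3.1 kg.
Tool frame: the origin (TCP) lies midway between the tips of the shut fingers; the grasp point (between the pads) lies 19 mm behind it (robot.grip_depth is the distance from the TCP to the grasp point, in m); z points along the fingers, y is the direction in which the jaws open and shut (so a half turn about z gives the same grasp; the last joint's range is limited). The gripper opens to 87 mm and grips with 3 to 60 N. Pads are 19 mm wide; open, the fingers measure 117 mm over their backs; the gripper's body (75 mm by 190 mm) begins 51 mm behind the grasp point.
Start: joints at [-1.315, 0.527, 1.433, -0, 1.181, -0.178], TCP at [0.263, -0.567, 0.223] pointing down, gripper open.
Joint ranges: [-3.08, 3.08], [-0.75, 2.2], [0.22, 2.44], [-1.43, 4.57], [0, 2.65], [-2.85, 2.85]. Speed limits (rad/s): [2.79, 2.79, 3.14, 3.14, 3.14, 3.14].

INTERFACE

Orientations are given as a unit quaternion [x, y, z, w].
In Python, from rig import robot gives the robot as it stands.
- The arm moves only by the tool carry_out, never from a script. Its arguments are lists of equal length, an entry for each row: "dr": the turn, a rotation vector about the world's x, y, z in rad, a list of three; "translation": the shift along the world's x, y, z in cm, a list of three; "grip": the opening, from 0 (shut) to 1 (fully open). A call has 1 to 20 rows; each row is the pose to reach, as a shift and turn from the pose commanded when the call began; what a row does not reach only later rows make up. A row lasts 1/12 s, in which the tool goes at most 41.7 mm and 7.16 degrees, less where a joint would pass 70% of its speed; a pose out of reach is approached as far as the arm can. A call with a gripper value outside its range is refused whole. The fingers move at their own pace and stop on an object; "newtons" is the grip in N (left out, the last holds). Time passes only in rows, so rows that repeat a pose let the fingers close. It gives the time, the measured TCP pose, the force and the opening at its end, in the units of the state.
- robot.get_obs(): the state, without advancing time (a new reading comes with each control period).
- robot.camera(name): name is "scene" or "top" or "wrist"; returns a dict with "color" (420x560x3 uint8, blue, green, red), "camera_matrix" (3x3 intrinsics, pixels), "T" (4x4, takes a point from camera to world coordinates). Camera axes: x right, y down, z forward; pixel columns grow to the right and rows downward; lengths in m; the calibration is good to about 2 mm. A picture is of the moment at which its call begins. There is no depth.
- robot.hand_in(): hands the job in, once; it reports no verdict.
The state is a dict: "time": time; "q": joint angles; "joint_velocities": joint speeds; "joint_torque": joint torques, N m; "position": TCP position; "tool_rot": TCP orientation; "ft_force": force on the tool from outside, world axes, zero at the start; "moment": the same for the moment, N m; "grip_width": finger opening in m.
Only numpy, scipy, OpenCV 4.12 (cv2) and the standard library are available. Lean on these libraries where they do the work, as an engineer would, in place of code of your own. Each camera call takes 0.05 s, during which the arm holds its last target. There are 200 camera calls.

TASK

Pick up the wooden beater from its rest and, with its head, gently nudge the plaster mould along the jig, a little at a time, until you feel it press against the sprung stop hidden under the bridge; do not ram the stop, and do not push the mould with the gripper. Then leave the mould resting against the stop, lay the beater back in its rest the way it lay before, and leave everything else where it is.

Things in the scene. Friction and masses are not known exactly. Their poses are not given: they have to be found in the camera images.
- jig: Fixed plywood slide board, 360 long (its x) x 116 wide x 15 thick, with two wooden rails along it: inner faces at y = -40 and +40 mm, tops 31 mm above the table. Origin: centre of its underside, on the table. +x points along the slide to the bridge. The mould slides on the board's top, 15 mm above the table.
- bridge: Fixed grey metal bridge over the far end of the jig. Same origin and axes as the jig. It covers x = 50 to 182 mm, 142 wide, top 108 mm above the table, open towards -x (mouth 122 wide, ceiling 98 mm above the table). It carries the sprung stop hidden inside; nothing else of it touches the mould.
- bridge_mouth (a point): Middle of the bridge's mouth, 45 mm above the table; +x leads inside. There, unseen, the sprung stop (rubber-faced plate 50 wide, 30 high, centred 45 mm above the table) has its unpressed face 30 to 75 mm in, different each time. It yields 1.2 N per mm, from zero, 14 mm at most, and springs back. Press it by a few N; over 10 N damages it.
- mould_center (a point): Centre of the loose white plaster mould half, 90 long (x, along the jig) x 76 wide x 60 high, a hollow in its top, 0.4 to 0.7 kg; 30 mm above its underside. 2 mm play a side between the rails. Sliding it takes about 2 to 5 N, different each time; friction holds it where it is left, also against the stop (it may slip back a few mm, still touching).
- beater_grip (a point): Middle of the handle (balance point, half-way up) of the loose dark wooden beater, 140 g. +x points along the handle to the head. Handle 22 wide x 24 high, from x = -120 to 65 mm; head 40 wide x 30 high from x = 65 to 100 mm, flat front face at x = 100 mm. Grip the handle here from above, across its width.
- beater_head (a point): Centre of the flat front face of the beater's head, 100 mm ahead of the grip point; +x points out of the face.
- rest: Fixed light wooden rest, base 150 x 70 x 8 mm. Origin: centre of its underside, on the table; +x along the beater as it lies, head to +x. Two cradles 12 mm thick at x = -50 and 50 mm: handle's underside 20 mm and grip point 32 mm above the table, cheeks 32 mm apart with tops 34 mm above the table. The middle is free for fingers.
- cup_a: Loose clay cup, 84 across, 82 high, bystander; origin under its centre.
- cup_b: Another such clay cup, bystander.
- bowl: Loose blue bowl, 120 across, 50 high, bystander; origin under its centre.
- rib: Loose flat wooden potter's rib, 94 x 34 x 8 mm, between rest and jig, bystander; origin under its centre.
- brush: Loose brush lying on the table, bystander.
- glaze_jar: Loose glaze jar, 70 across, 90 high, bystander; origin under its centre.
Not all that is in view belongs to the job. Of the things shaped like the part that bears beater_grip, the dark wooden one is meant.

How it is judged:
On the way, in this order (a step that is already met when the one before it is completed fails the run):
1. the beater is lifted clear of its rest (z of beater_grip in the frame of rest above 0.06 m), for 0.2 s.
2. the mould presses against the hidden stop with the beater behind it (contact force between mould and bridge above 0.8 N and contact force between beater and mould above 0.3 N), for 0.2 s.
At the end, for the whole second after the job is handed in: Mould still and flat between the rails, touching the stop (over 0.3 N). Beater still in both cradles of its rest: grip point within 20 mm along and 10 mm across the rest's middle, 26 to 38 mm above its origin, tilt under 0.1 rad, in line within 0.2 rad, head to the rest's +x (contact force between mould and bridge above 0.3 N and linear speed of mould below 0.01 m/s and angle between mould_center's own z axis and vertical below 0.05 rad and y of mould_center in the frame of jig between -0.005 and 0.005 m and z of mould_center in the frame of jig between 0.04 and 0.05 m and x of beater_grip in the frame of rest between -0.02 and 0.02 m and y of beater_grip in the frame of rest between -0.01 and 0.01 m and z of beater_grip in the frame of rest between 0.026 and 0.038 m and angle between beater_grip's own z axis and vertical below 0.1 rad and angle between the x axis of beater_grip and the x axis of rest, either way round below 0.2 rad and linear speed of beater below 0.02 m/s and x of beater_head in the frame of rest above 0.07 m).
It fails at once if the stop is rammed: more than 10 N between mould and bridge (contact force between mould and bridge above 10 N).
It fails at once if the mould is shot along: faster than 0.15 m/s (linear speed of mould above 0.15 m/s).
It fails at once if the mould is pushed by the gripper or arm, not the beater (contact force between any of the fingers, the arm and mould above 0.5 N).
It fails at once if the mould is tipped (angle between mould_center's own z axis and vertical above 0.2 rad).
It fails at once if a bystander is moved by more than 20 mm (distance of any of cup_a, cup_b, bowl, rib, brush, glaze_jar from where it was at the start of the episode above 0.02 m).
It also fails if it takes over 72 s, if anything falls off the work surface, if the arm or the gripper's body presses on something with over 40 N, if the wrist force passes 120 N, or if a joint passes its speed limit or range.

## Working session

There is one attempt and no reset: what is moved stays moved. The work goes in short steps, Python scripts to look and compute and a tool call to move; the robot and the scene stay as the last step left them, time stands still between calls to the robot, and variables do not carry over. Pictures are saved under pics/ and viewed, about 8 in all and at most 12, crops included, and the job is handed in when it is done.

Besides the shell and the picture viewer there is one more tool, called after "Emit:" by a JSON object that holds its "fn" and its "kwargs". carry_out: Moves the arm, as the interface text tells. Its arguments: {"type":"object","properties":{"dr":{"type":"array"},"translation":{"type":"array"},"grip":{"type":"array"},"newtons":{"type":"number"}},"required":["dr","translation","grip"]}

```bash
mkdir -p pics
cat > h.py <<'E'
import numpy as np, cv2, pickle
from rig import robot
def snap(n,f):
    c=robot.camera(n); cv2.imwrite(f'pics/{f}.png',c['color']); pickle.dump((c['camera_matrix'],c['T']),open(f'pics/{f}.pkl','wb')); return c
def ray(f,px,z):
    K,T=pickle.load(open(f'pics/{f}.pkl','rb')); K=np.array(K);T=np.array(T)
    d=T[:3,:3]@np.linalg.inv(K)@[px[0],px[1],1]; o=T[:3,3]
    return o+d*(z-o[2])/d[2]
def proj(f,P):
    K,T=pickle.load(open(f'pics/{f}.pkl','rb')); K=np.array(K);T=np.array(T)
    p=K@(T[:3,:3].T@(np.array(P)-T[:3,3])); return p[:2]/p[2]
E
python3 - <<'E'
from h import *
a=snap('top','top0');b=snap('scene','scene0')
print(a['T'],a['camera_matrix'],b['T'])
o=robot.get_obs();print(o)
E
```

```text
[[-0.00165137 -0.99131443  0.13150278  0.288955  ]
 [-0.99996738  0.0026767   0.0076206  -0.01412258]
 [-0.0079064  -0.1314859  -0.99128651  1.4759037 ]
 [ 0.          0.          0.          1.        ]] [[514.08373505   0.         276.76095027]
 [  0.         514.08373505 214.24643183]
 [  0.           0.           1.        ]] [[-0.43969262  0.77444759 -0.45486409  1.07237267]
 [ 0.89805626  0.37184446 -0.23500352  0.30371519]
 [-0.01285922 -0.51182286 -0.85899476  1.19413803]
 [ 0.          0.          0.          1.        ]]
{'time': 0.1, 'q': array([-1.31453320e+00,  5.28338926e-01,  1.43376657e+00, -1.30062357e-05,
        1.18137978e+00, -1.78440766e-01]), 'joint_velocities': array([ 0.00199763, -0.0014762 , -0.00204959,  0.00213379, -0.00035094,
        0.00075389]), 'joint_torque': array([ 6.17936098e-05, -4.40984881e+01, -1.77151448e+01,  6.34449511e-02,
        5.33377973e-02, -5.64931679e-05]), 'position': array([ 0.26310365, -0.56620828,  0.22169295]), 'tool_rot': array([ 9.76470940e-01,  2.15646951e-01, -4.28220585e-05, -9.45358937e-04]), 'ft_force': array([ 0.01989336, -0.77058874,  0.30334854]), 'moment': array([ 0.00112416,  0.02883133, -0.00283353]), 'grip_width': 0.08687555359866352}
```

View pics/top0.png

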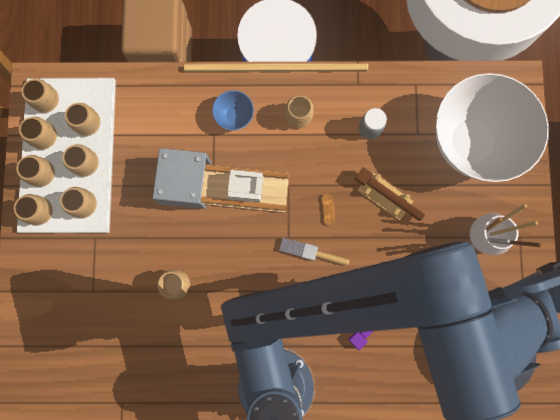

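View pics/scene0.png

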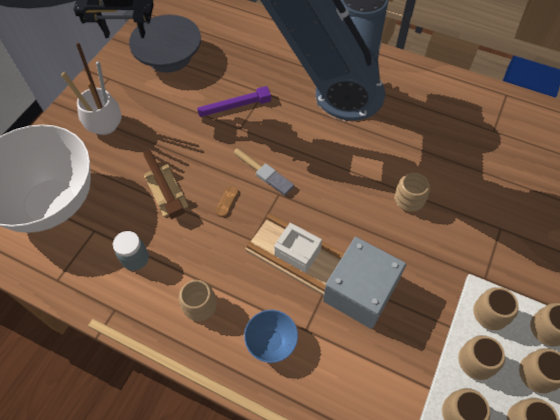

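Run:
```python
from h import *
a=cv2.imread('pics/top0.png')[135:225,145:295]; b=cv2.imread('pics/top0.png')[155:230,350:430]
a=cv2.resize(a,None,fx=5,fy=5,interpolation=cv2.INTER_CUBIC);b=cv2.resize(b,None,fx=7,fy=7,interpolation=cv2.INTER_CUBIC)
cv2.imwrite('pics/ca.png',a);cv2.imwrite('pics/cb.png',b)
```

```text
(no output)
```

View pics/ca.png

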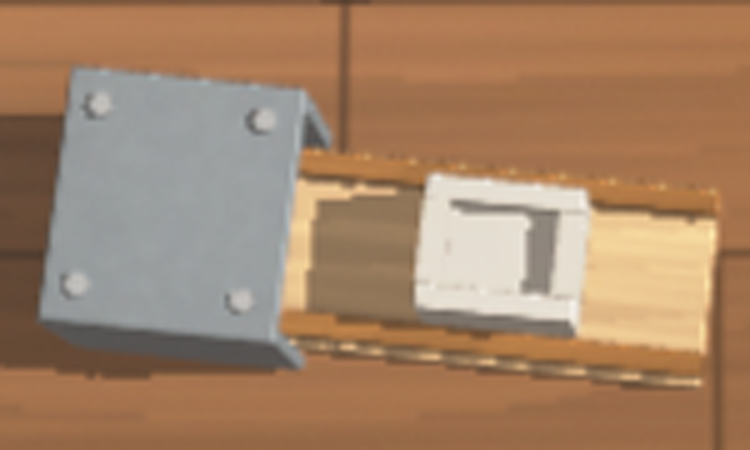

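View pics/cb.png

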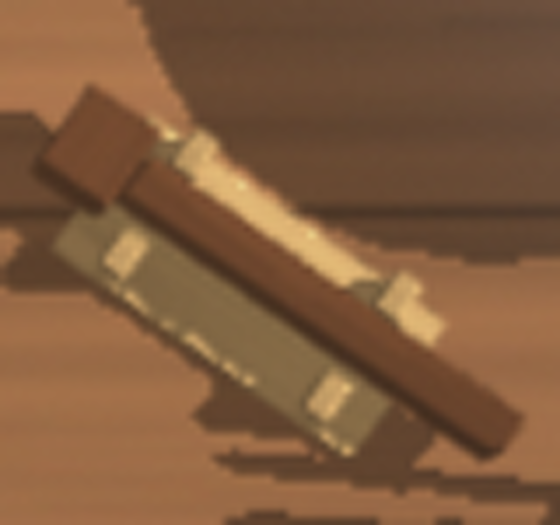

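```bash
cat > m.py <<'E'
from h import *
def P(l,f,x0,y0,z): return np.array([ray('top0',((x+.5)/f-.5+x0,(y+.5)/f-.5+y0),z) for x,y in l])
E
python3 - <<'E'
from m import *
np.set_printoptions(precision=4,suppress=True)
br=P([(75,68),(303,92),(272,340),(42,318)],5,145,135,.108)
print('bridge',br,np.linalg.norm(np.roll(br,1,0)-br,axis=1),br.mean(0))
mo=P([(430,175),(590,190),(578,322),(415,303)],5,145,135,.075)
print('mould',mo,np.linalg.norm(np.roll(mo,1,0)-mo,axis=1),mo.mean(0))
je=P([(718,192),(705,354)],5,145,135,.031);print('jigend outer',je,je.mean(0))
r=P([(305,152),(718,192),(285,320),(705,354)],5,145,135,.031);print('rails',r)
def yaw(v): return np.arctan2(v[1],v[0])
ax=[yaw(br[0]-br[1]),yaw(br[3]-br[2]),yaw(mo[0]-mo[1]),yaw(mo[3]-mo[2]),yaw(r[0]-r[1]),yaw(r[2]-r[3])];print('yaws',ax)
y=np.mean(ax);u=np.array([np.cos(y),np.sin(y)])
print('jig origin from bridge',br.mean(0)[:2]-u*.116, 'from end', je.mean(0)[:2]+u*.18)
hf=P([(92,85),(38,155)],7,350,155,.047).mean(0);he=P([(522,415),(490,455)],7,350,155,.044).mean(0)
hb=P([(92,85),(38,155),(160,130),(105,205)],7,350,155,.047);print('head',hb)
v=hf-he;print('beater',hf,he,np.linalg.norm(v),yaw(v),he+v/np.linalg.norm(v)*.12,hf-v/np.linalg.norm(v)*.1)
ck=P([(128,235),(200,140),(335,378),(405,285)],7,350,155,.034);print('cheeks',ck,ck.mean(0))
rb=P([(55,240),(345,455)],7,350,155,.008);print(rb,yaw(rb[0]-rb[1]))
E
```

```text
bridge [[0.6536 0.3166 0.108 ]
 [0.6396 0.1915 0.108 ]
 [0.5027 0.206  0.108 ]
 [0.515  0.3306 0.108 ]] [0.1392 0.1259 0.1377 0.1252] [0.5777 0.2612 0.108 ]
mould [[0.6005 0.1249 0.075 ]
 [0.5917 0.0358 0.075 ]
 [0.5174 0.0423 0.075 ]
 [0.5283 0.1325 0.075 ]] [0.0726 0.0895 0.0746 0.0908] [0.5595 0.0839 0.075 ]
jigend outer [[ 0.5998 -0.036   0.031 ]
 [ 0.5059 -0.0282  0.031 ]] [ 0.5528 -0.0321  0.031 ]
rails [[ 0.624   0.2013  0.031 ]
 [ 0.5998 -0.036   0.031 ]
 [ 0.5262  0.2111  0.031 ]
 [ 0.5059 -0.0282  0.031 ]]
yaws [np.float64(1.460005110323396), np.float64(1.4717475848311492), np.float64(1.4722011122511767), np.float64(1.4504604379433859), np.float64(1.4689853127816352), np.float64(1.4862755702275465)]
jig origin from bridge [0.5659 0.1458] from end [0.5713 0.147 ]
head [[ 0.6138 -0.247   0.047 ]
 [ 0.585  -0.2246  0.047 ]
 [ 0.5951 -0.2741  0.047 ]
 [ 0.5644 -0.2511  0.047 ]]
beater [ 0.5994 -0.2358  0.047 ] [ 0.4708 -0.4096  0.044 ] 0.21621731302259367 0.9340892932538156 [ 0.5422 -0.3132  0.0457] [ 0.5399 -0.3162  0.0456]
cheeks [[ 0.5544 -0.2623  0.034 ]
 [ 0.5937 -0.2926  0.034 ]
 [ 0.4955 -0.3444  0.034 ]
 [ 0.5335 -0.3739  0.034 ]] [ 0.5443 -0.3183  0.034 ]
[[ 0.5572 -0.2366  0.008 ]
 [ 0.4673 -0.3534  0.008 ]] 0.9148083946960042
```

Emit:
{"fn": "carry_out", "kwargs": {"dr": [[0,0,0.05],[0,0,0.1],[0,0,0.15],[0,0,0.2],[0,0,0.25],[0,0,0.3],[0,0,0.35],[0,0,0.4],[0,0,0.45],[0,0,0.48],[0,0,0.495],[0,0,0.495],[0,0,0.495],[0,0,0.495],[0,0,0.495],[0,0,0.495]], "translation": [[1,2,0],[2.5,5,0],[4.5,8,0],[7,11,0],[9.5,14,0],[12,16,0],[14.5,18,0],[17,20,0],[20,21.5,0],[22.5,23,0],[25,24,0],[27,25,0],[27.8,25,0],[27.8,25,0],[27.8,25,0],[27.8,25,0]], "grip": [1,1,1,1,1,1,1,1,1,1,1,1,1,1,1,1]}}

```text
time: 1.43
position: [0.5399, -0.3173, 0.2222]
tool_rot: [0.894, 0.448, -0.001, -0.001]
ft_force: [0.1, 0.2, 1.0]
grip_width: 0.0869
```

Run:
```python
from h import *
o=robot.get_obs();print(o['time'],o['position'],o['tool_rot'],o['ft_force'],o['q'])
c=snap('wrist','w1')
print(c['T'])
```

```text
1.4333 [ 0.53992998 -0.3173468   0.22216519] [ 8.94100894e-01  4.47864828e-01 -5.84989113e-04 -5.87429409e-04] [0.10288638 0.15195049 1.04433509] [-7.09234823e-01  5.30371508e-01  1.42836132e+00 -6.74138204e-04
  1.18439588e+00 -6.69359899e-02]
[[ 0.80094823 -0.5771823  -0.15919334  0.58302594]
 [-0.59873106 -0.77288983 -0.21014858 -0.25984039]
 [-0.00174487  0.26363213 -0.96462172  0.38396365]
 [ 0.          0.          0.          1.        ]]
```

View pics/w1.png

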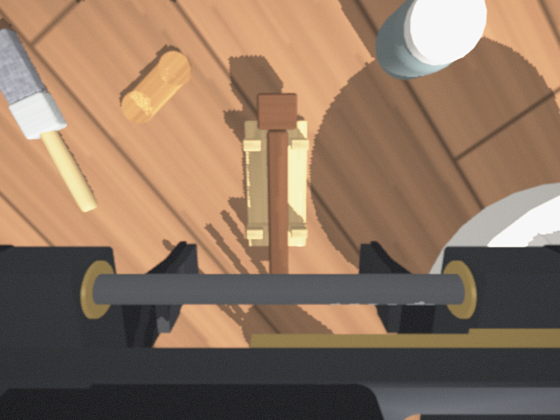

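Run:
```python
from h import *
np.set_printoptions(precision=4,suppress=True)
R=lambda l,z:np.array([ray('w1',p,z) for p in l])
f=R([(258,95),(297,93)],.047).mean(0);n=R([(269,131),(287,131)],.044).mean(0);e=R([(270,270),(288,270)],.044).mean(0)
b=R([(259,128),(297,127)],.047).mean(0)
yaw=lambda v:np.arctan2(v[1],v[0])
print(f,b,n,e,'yaw',yaw(n-e),yaw(f-e))
y=yaw(f-e);u=np.array([np.cos(y),np.sin(y)]);print('grip',f[:2]-.1*u, b[:2]-.065*u)
ck=R([(252,143),(301,143),(254,240),(299,239)],.034);print(ck,ck.mean(0),yaw(ck[:2].mean(0)-ck[2:].mean(0)))
o=robot.get_obs();print(o['position'])
```

```text
[ 0.5975 -0.2384  0.047 ] [ 0.5789 -0.2642  0.047 ] [ 0.5768 -0.267   0.044 ] [ 0.4855 -0.391   0.044 ] yaw 0.9361976257104466 0.9374547668659522
grip [ 0.5384 -0.319 ] [ 0.5405 -0.3166]
[[ 0.5473 -0.2606  0.034 ]
 [ 0.5887 -0.2916  0.034 ]
 [ 0.4821 -0.3478  0.034 ]
 [ 0.5241 -0.3776  0.034 ]] [ 0.5356 -0.3194  0.034 ] 0.9274791806230356
[ 0.5399 -0.3175  0.2223]
```

Emit:
{"fn": "carry_out", "kwargs": {"dr": [[0,0,0],[0,0,0],[0,0,0],[0,0,0],[0,0,0],[0,0,0],[0,0,0],[0,0,0],[0,0,0],[0,0,0],[0,0,0],[0,0,0],[0,0,0],[0,0,0],[0,0,0],[0,0,0],[0,0,0],[0,0,0]], "translation": [[0,0,-2],[0,0,-5],[0,0,-8],[0,0,-11],[0,0,-14],[0,0,-16],[0,0,-18],[0,0,-19.5],[0,0,-20.3],[0,0,-20.8],[0,0,-20.8],[0,0,-20.8],[0,0,-20.8],[0,0,-20.8],[0,0,-20.8],[0,0,-20.8],[0,0,-20.8],[0,0,-20.8]], "grip": [1,1,1,1,1,1,1,1,1,1,1,0.2,0.1,0.1,0.1,0.1,0.1,0.1], "newtons": 40}}

```text
time: 2.98
position: [0.5414, -0.3168, 0.0147]
tool_rot: [0.894, 0.448, 0.0, 0.0]
ft_force: [-0.3, -1.1, -0.5]
grip_width: 0.0485
```

Emit:
{"fn": "carry_out", "kwargs": {"dr": [[0,0,0],[0,0,0],[0,0,0],[0,0,0],[0,0,0],[0,0,0],[0,0,0],[0,0,0]], "translation": [[0,0,0],[0,0,0],[0,0,0],[0,0,0],[0,0,0],[0,0,0],[0,0,0],[0,0,0]], "grip": [0,0,0,0,0,0,0,0]}}

```text
time: 3.65
position: [0.5411, -0.3166, 0.0145]
tool_rot: [0.894, 0.448, -0.0, -0.0]
ft_force: [-0.7, 0.1, -0.0]
grip_width: 0.0217
```

Emit:
{"fn": "carry_out", "kwargs": {"dr": [[0,0,0],[0,0,0],[0,0,0],[0,0,0],[0,0,0],[0,0,0],[0,0,0.05],[0,0,0.1],[0,0,0.16],[0,0,0.22],[0,0,0.28],[0,0,0.34],[0,0,0.4],[0,0,0.46],[0,0,0.51],[0,0,0.539],[0,0,0.539],[0,0,0.539],[0,0,0.539]], "translation": [[0,0,1],[0,0,3],[0,0,5.5],[0,0,8],[0,0,10.5],[0,0,12.5],[0,1,14],[0,3,14.5],[0,5.5,14.5],[0,8,14.5],[0,10.5,14.5],[0,13,14.5],[0.2,15.5,14.5],[0.3,18,14.5],[0.3,20,14.5],[0.3,22,14.5],[0.3,23,14.5],[0.3,23.6,14.5],[0.3,23.6,14.5]], "grip": [0,0,0,0,0,0,0,0,0,0,0,0,0,0,0,0,0,0,0]}}

```text
time: 5.23
position: [0.5443, -0.08, 0.1599]
tool_rot: [0.742, 0.67, 0.0, 0.0]
ft_force: [0.3, 0.2, -1.7]
grip_width: 0.0215
```

Run:
```python
from h import *
o=robot.get_obs();print(o['time'],o['position'],o['tool_rot'],o['ft_force'],o['grip_width'])
c=snap('wrist','w2')
```

```text
5.2333 [ 0.54431372 -0.08004584  0.15989679] [7.41967565e-01 6.70435752e-01 6.09817528e-05 1.74120078e-04] [ 0.31216015  0.23201133 -1.73429603] 0.021534608620345633
```

View pics/w2.png

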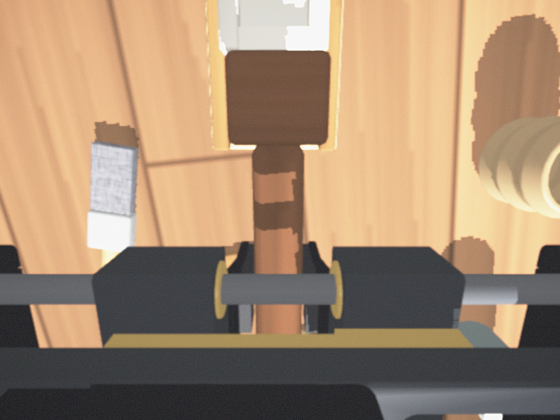

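Run:
```python
from h import *
np.set_printoptions(precision=4,suppress=True)
for p,z in [((213,149),.031),((338,149),.031),((207,2),.031),((342,2),.031),((220,48),.075),((328,48),.075)]: print(ray('w2',p,z))
g=np.array([.5443,-.0800,.1599+.0172])
for y in (1.467,): 
  u=np.array([np.cos(y),np.sin(y),0]);n=np.array([-u[1],u[0],0])
  for a,b in [(.1,.02),(.1,-.02),(.065,.02),(.065,-.02)]: print(proj('w2',g+u*a+n*b+[0,0,.015]))
```

```text
[ 0.492  -0.0259  0.031 ]
[ 0.6016 -0.037   0.031 ]
[0.5048 0.0876 0.031 ]
[0.6107 0.0769 0.031 ]
[0.5164 0.0444 0.075 ]
[0.5907 0.0369 0.075 ]
[224.3285  40.7855]
[334.9644  41.1421]
[227.9931 139.7338]
[330.5909 140.0123]
```

Run:
```python
from h import *
snap('scene','s2'); im=cv2.imread('pics/s2.png')
g=np.array([.5443,-.0800,.1599+.0172]);y=1.467
u=np.array([np.cos(y),np.sin(y),0]);n=np.array([-u[1],u[0],0])
pts=[proj('s2',g+u*a+n*b+[0,0,c]) for a,b,c in [(.1,.02,.015),(.1,-.02,.015),(.1,-.02,-.015),(.1,.02,-.015),(-.12,-.011,.012),(-.12,-.011,-.012),(.065,-.02,-.015)]]
c=np.mean(pts,0).astype(int);print(c)
x0,y0=c[0]-75,c[1]-55
a=cv2.resize(im[y0:y0+110,x0:x0+150],None,fx=5,fy=5,interpolation=cv2.INTER_CUBIC)
for p in pts: cv2.circle(a,tuple(int(v) for v in ((p-[x0,y0]+.5)*5)),3,(0,255,0),-1)
cv2.imwrite('pics/s2c.png',a)
```

```text
[246 199]
```

View pics/s2c.png

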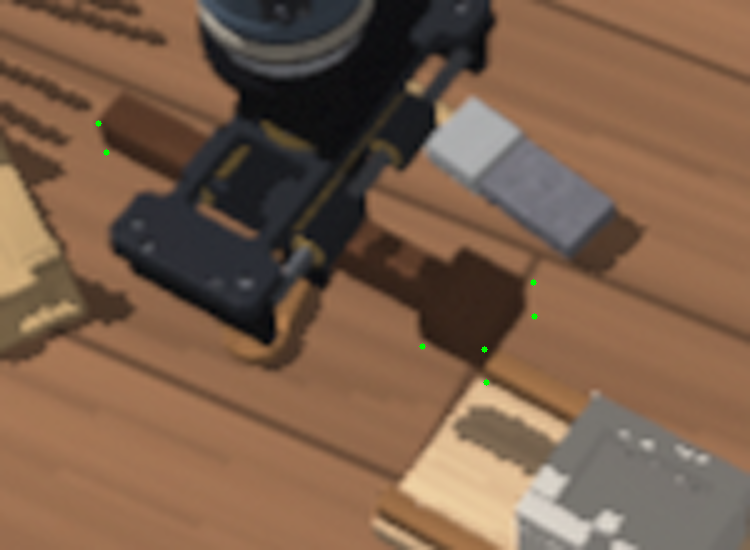

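Emit:
{"fn": "carry_out", "kwargs": {"dr": [[0,0,0],[0,0,0],[0,0,0],[0,0,0],[0,0,0],[0,0,0],[0,0,0],[0,0,0],[0,0,0]], "translation": [[0,0,-2],[0,0,-4.5],[0,0,-7],[0,0,-9.5],[0,0,-11],[0,0,-12],[0,0,-12.7],[0,0,-12.9],[0,0,-12.9]], "grip": [0,0,0,0,0,0,0,0,0]}}

```text
time: 6.08
position: [0.5446, -0.0814, 0.0306]
tool_rot: [0.742, 0.67, 0.0, 0.0]
ft_force: [0.5, -0.1, -1.3]
grip_width: 0.0218
```

Emit:
{"fn": "carry_out", "kwargs": {"dr": [[0,0,0],[0,0,0],[0,0,0],[0,0,0],[0,0,0],[0,0,0]], "translation": [[0.02,0.2,0],[0.04,0.4,0],[0.06,0.6,0],[0.08,0.8,0],[0.1,1.0,0],[0.1,1.0,0]], "grip": [0,0,0,0,0,0]}}

```text
time: 6.58
position: [0.5454, -0.0703, 0.0308]
tool_rot: [0.742, 0.67, 0.0, 0.0]
ft_force: [0.4, -0.0, -1.3]
grip_width: 0.0213
```

Run:
```python
from h import *
o=robot.get_obs();print(o['time'],o['position'],o['tool_rot'],o['ft_force'],o['moment'],o['grip_width'])
snap('scene','s3'); im=cv2.imread('pics/s3.png')
g=o['position']+[0,0,.0172];y=1.469
u=np.array([np.cos(y),np.sin(y),0]);n=np.array([-u[1],u[0],0])
pts=[proj('s3',g+u*a+n*b+[0,0,c]) for a,b,c in [(.1,.02,.015),(.1,-.02,.015),(.1,-.02,-.015),(.065,-.02,-.015)]]
c=np.mean(pts,0).astype(int)
x0,y0=c[0]-75,c[1]-55
a=cv2.resize(im[y0:y0+110,x0:x0+150],None,fx=5,fy=5,interpolation=cv2.INTER_CUBIC)
for p in pts: cv2.circle(a,tuple(int(v) for v in ((p-[x0,y0]+.5)*5)),3,(0,255,0),-1)
cv2.imwrite('pics/s3c.png',a)
```

```text
6.5833 [ 0.54537944 -0.07025954  0.03084571] [7.42005325e-01 6.70393963e-01 1.14214078e-04 1.37371895e-04] [ 0.39085439 -0.02421869 -1.2595826 ] [-0.00417955 -0.07178916 -0.00740713] 0.021254302069381486
```

View pics/s3c.png

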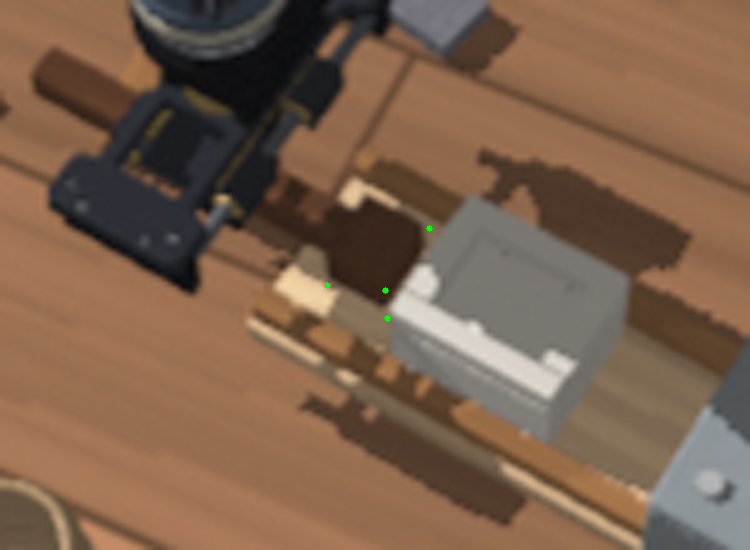

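Emit:
{"fn": "carry_out", "kwargs": {"dr": [[0,0,0],[0,0,0],[0,0,0],[0,0,0],[0,0,0],[0,0,0],[0,0,0],[0,0,0],[0,0,0],[0,0,0],[0,0,0],[0,0,0],[0,0,0],[0,0,0],[0,0,0],[0,0,0]], "translation": [[0.02,0.2,0],[0.04,0.4,0],[0.06,0.6,0],[0.08,0.8,0],[0.1,1.0,0],[0.12,1.2,0],[0.14,1.4,0],[0.16,1.6,0],[0.18,1.8,0],[0.2,2.0,0],[0.22,2.2,0],[0.24,2.4,0],[0.27,2.6,0],[0.29,2.8,0],[0.31,3.0,0],[0.33,3.2,0]], "grip": [0,0,0,0,0,0,0,0,0,0,0,0,0,0,0,0]}}

```text
time: 7.97
position: [0.5486, -0.0386, 0.0305]
tool_rot: [0.742, 0.67, -0.0, -0.0]
ft_force: [-1.2, -1.4, -1.3]
grip_width: 0.0219
```

Run:
```python
from h import *
o=robot.get_obs();print(o['position'],o['ft_force'],o['moment'])
```

```text
[ 0.54858605 -0.03858939  0.03052879] [-1.15432052 -1.41758971 -1.31838584] [-0.35319758 -0.04478435 -0.04261972]
```

Emit:
{"fn": "carry_out", "kwargs": {"dr": [[0,0,0],[0,0,0],[0,0,0],[0,0,0],[0,0,0],[0,0,0],[0,0,0],[0,0,0],[0,0,0],[0,0,0],[0,0,0],[0,0,0],[0,0,0],[0,0,0],[0,0,0],[0,0,0],[0,0,0],[0,0,0],[0,0,0]], "translation": [[0.02,0.2,0],[0.06,0.6,0],[0.1,1.0,0],[0.14,1.4,0],[0.18,1.8,0],[0.22,2.2,0],[0.27,2.6,0],[0.31,3.0,0],[0.35,3.4,0],[0.39,3.8,0],[0.43,4.2,0],[0.47,4.6,0],[0.51,5.0,0],[0.55,5.4,0],[0.59,5.7,0],[0.61,5.9,0],[0.63,6.1,0],[0.65,6.3,0],[0.67,6.5,0]], "grip": [0,0,0,0,0,0,0,0,0,0,0,0,0,0,0,0,0,0,0]}}

```text
time: 9.55
position: [0.5553, 0.0263, 0.0305]
tool_rot: [0.742, 0.67, -0.0, -0.0]
ft_force: [-0.4, -2.1, -2.6]
grip_width: 0.0217
```

Run:
```python
from h import *
o=robot.get_obs();print(o['position'],o['ft_force'],o['moment'])
```

```text
[0.55527392 0.02627797 0.03054257] [-0.41533288 -2.12046817 -2.63719923] [-0.32421071 -0.06066314  0.02644991]
```

Emit:
{"fn": "carry_out", "kwargs": {"dr": [[0,0,0],[0,0,0],[0,0,0],[0,0,0]], "translation": [[0.01,0.1,0],[0.02,0.2,0],[0.03,0.3,0],[0.04,0.4,0]], "grip": [0,0,0,0]}}

```text
time: 9.88
position: [0.5557, 0.0302, 0.0306]
tool_rot: [0.742, 0.67, -0.0, -0.0]
ft_force: [-0.6, -1.3, -0.2]
grip_width: 0.0218
```

```bash
cat > f.py <<'E'
from h import *
o=robot.get_obs();print(o['position'],o['ft_force'],o['moment'],o['joint_torque'][[0,5]])
E
python3 f.py
```

```text
[0.55567986 0.03020551 0.03055864] [-0.58388932 -1.26189176 -0.24022452] [-0.38196096 -0.09763124 -0.02261502] [ 1.09783318 -0.00582603]
```

Emit:
{"fn": "carry_out", "kwargs": {"dr": [[0,0,0],[0,0,0],[0,0,0]], "translation": [[0.01,0.1,0],[0.02,0.2,0],[0.03,0.3,0]], "grip": [0,0,0]}}

```text
time: 10.13
position: [0.556, 0.0333, 0.0305]
tool_rot: [0.742, 0.67, -0.0, -0.0]
ft_force: [0.0, -1.9, -1.5]
grip_width: 0.0214
```

```bash
python3 f.py
```

```text
[0.55598864 0.0332614  0.03054538] [ 0.03348208 -1.85440549 -1.4788137 ] [-0.30696648 -0.00715764 -0.017306  ] [ 1.07169148 -0.00904022]
```

Emit:
{"fn": "carry_out", "kwargs": {"dr": [[0,0,0],[0,0,0],[0,0,0]], "translation": [[0.01,0.1,0],[0.02,0.2,0],[0.03,0.3,0]], "grip": [0,0,0]}}

```text
time: 10.38
position: [0.5563, 0.0363, 0.0306]
tool_rot: [0.742, 0.67, -0.0, -0.0]
ft_force: [-0.5, -2.1, -2.0]
grip_width: 0.0216
```

```bash
python3 f.py
```

```text
[0.5562952  0.03631436 0.03056209] [-0.54514095 -2.09231022 -2.04715629] [-0.39387233 -0.01193762  0.02002347] [ 1.07217461 -0.00989591]
```

Emit:
{"fn": "carry_out", "kwargs": {"dr": [[0,0,0],[0,0,0],[0,0,0]], "translation": [[0.01,0.1,0],[0.02,0.2,0],[0.03,0.3,0]], "grip": [0,0,0]}}

```text
time: 10.63
position: [0.5566, 0.0393, 0.0306]
tool_rot: [0.742, 0.67, 0.0, -0.0]
ft_force: [-0.1, -2.9, -1.2]
grip_width: 0.0215
```

```bash
python3 f.py
```

```text
[0.55660259 0.03929262 0.03055374] [-0.08908184 -2.91653091 -1.17239598] [-0.41579037 -0.08029018  0.00532878] [ 1.07605845 -0.00949978]
```

Emit:
{"fn": "carry_out", "kwargs": {"dr": [[0,0,0],[0,0,0],[0,0,0]], "translation": [[0.01,0.1,0],[0.02,0.2,0],[0.03,0.3,0]], "grip": [0,0,0]}}

```text
time: 10.88
position: [0.5569, 0.0423, 0.0306]
tool_rot: [0.742, 0.67, -0.0, -0.0]
ft_force: [-0.1, -3.1, -2.0]
grip_width: 0.0215
```

```bash
python3 f.py
```

```text
[0.55690162 0.04228203 0.03055535] [-0.07336071 -3.1303578  -2.01624772] [-0.41997953 -0.017152   -0.00508408] [ 1.07791912 -0.00877178]
```

```bash
cat > f.py <<'E'
from h import *
L=[]
for i in range(6):
    o=robot.get_obs();L.append(np.r_[o['position'][1],o['ft_force'][:2],o['moment'][0],o['joint_torque'][0]]);robot.camera('top')
print(np.mean(L,0),np.std(L,0),L[0],L[-1])
E
python3 f.py
```

```text
[ 0.0424414  -0.14256025 -1.49050277 -0.21001993  0.58272395] [7.42189725e-05 5.48206990e-01 9.94846889e-01 1.11926834e-01
 2.99675769e-01] [ 0.04228203 -0.07336071 -3.1303578  -0.41997953  1.07791912] [ 0.04245151 -0.26298172 -0.01434124 -0.04777187  0.18267074]
```

Emit:
{"fn": "carry_out", "kwargs": {"dr": [[0,0,0],[0,0,0],[0,0,0]], "translation": [[0.01,0.1,0],[0.02,0.2,0],[0.03,0.3,0]], "grip": [0,0,0]}}

```text
time: 11.43
position: [0.5572, 0.045, 0.0306]
tool_rot: [0.742, 0.67, -0.0, 0.0]
ft_force: [-0.5, -2.8, -0.8]
grip_width: 0.022
```

```bash
python3 f.py
```

```text
[ 0.04523404 -0.25187881 -1.89724072 -0.28680453  0.91582987] [8.52275166e-05 3.61094826e-01 6.24943029e-01 6.33165165e-02
 1.34092077e-01] [ 0.04504451 -0.48058786 -2.78434778 -0.37236887  1.16563473] [ 0.0452701   0.02819923 -1.52577757 -0.26076874  0.75123578]
```

Emit:
{"fn": "carry_out", "kwargs": {"dr": [[0,0,0],[0,0,0]], "translation": [[0.01,0.1,0],[0.02,0.2,0]], "grip": [0,0]}}

```text
time: 11.9
position: [0.5574, 0.0471, 0.0305]
tool_rot: [0.742, 0.67, -0.0, 0.0]
ft_force: [-0.2, -2.8, -1.6]
grip_width: 0.0219
```

```bash
python3 f.py
```

```text
[ 0.04725971 -0.01671692 -1.73096511 -0.32086357  0.95982561] [8.79620043e-05 5.17956797e-01 6.31002004e-01 9.20371036e-02
 1.25023268e-01] [ 0.04706387 -0.16964294 -2.75014502 -0.42445193  1.19144216] [ 0.0473113  -0.68961394 -0.77131164 -0.18022784  0.79810241]
```

Emit:
{"fn": "carry_out", "kwargs": {"dr": [[0,0,0],[0,0,0],[0,0,0]], "translation": [[0.01,0.1,0],[0.02,0.2,0],[0.03,0.3,0]], "grip": [0,0,0]}}

```text
time: 12.45
position: [0.5577, 0.0502, 0.0306]
tool_rot: [0.742, 0.67, -0.0, 0.0]
ft_force: [0.1, -2.6, -1.8]
grip_width: 0.0215
```

```bash
cat > f.py <<'E'
from h import *
o=robot.get_obs();print(o['position'],o['ft_force'],o['moment'][0],o['joint_torque'][0])
E
python3 f.py
```

```text
[0.55769685 0.05017452 0.03058063] [ 0.05609329 -2.61185984 -1.83378547] -0.39117337847318745 1.2157648801803589
```

Emit:
{"fn": "carry_out", "kwargs": {"dr": [[0,0,0],[0,0,0]], "translation": [[0.01,0.1,0],[0.02,0.2,0]], "grip": [0,0]}}

```text
time: 12.62
position: [0.5579, 0.0523, 0.0305]
tool_rot: [0.742, 0.67, -0.0, 0.0]
ft_force: [0.1, -2.3, -1.6]
grip_width: 0.0216
```

```bash
python3 f.py
```

```text
[0.55787131 0.05227735 0.03053012] [ 0.14246606 -2.29798553 -1.61567154] -0.39852974356000775 1.2278315797448158
```

Emit:
{"fn": "carry_out", "kwargs": {"dr": [[0,0,0],[0,0,0],[0,0,0]], "translation": [[0.01,0.1,0],[0.02,0.2,0],[0.03,0.3,0]], "grip": [0,0,0]}}

```text
time: 12.87
position: [0.5582, 0.0553, 0.0305]
tool_rot: [0.742, 0.67, -0.0, 0.0]
ft_force: [-0.9, -2.7, -1.7]
grip_width: 0.0215
```

```bash
python3 f.py
```

```text
[0.55819587 0.05527571 0.03054375] [-0.9385127  -2.73833083 -1.70534754] -0.4676222682197895 1.2475767731666565
```

Emit:
{"fn": "carry_out", "kwargs": {"dr": [[0,0,0],[0,0,0],[0,0,0]], "translation": [[0.01,0.1,0],[0.02,0.2,0],[0.03,0.3,0]], "grip": [0,0,0]}}

```text
time: 13.12
position: [0.5585, 0.0583, 0.0305]
tool_rot: [0.742, 0.67, -0.0, -0.0]
ft_force: [0.3, -2.9, -1.4]
grip_width: 0.0216
```

```bash
python3 f.py
```

```text
[0.5584918  0.05828411 0.03054303] [ 0.32883945 -2.87139303 -1.43376068] -0.39086844004208526 1.255580373108387
```

Emit:
{"fn": "carry_out", "kwargs": {"dr": [[0,0,0],[0,0,0],[0,0,0]], "translation": [[0.01,0.1,0],[0.02,0.2,0],[0.03,0.3,0]], "grip": [0,0,0]}}

```text
time: 13.37
position: [0.5588, 0.0613, 0.0305]
tool_rot: [0.742, 0.67, -0.0, -0.0]
ft_force: [-0.0, -2.7, -1.0]
grip_width: 0.0216
```

```bash
python3 f.py
```

```text
[0.55876311 0.06127449 0.03054668] [-0.00355968 -2.68012568 -1.00809938] -0.36021333724606175 1.2590376287698746
```

Emit:
{"fn": "carry_out", "kwargs": {"dr": [[0,0,0],[0,0,0],[0,0,0]], "translation": [[0.01,0.1,0],[0.02,0.2,0],[0.03,0.3,0]], "grip": [0,0,0]}}

```text
time: 13.62
position: [0.5591, 0.0643, 0.0305]
tool_rot: [0.742, 0.67, -0.0, -0.0]
ft_force: [-0.6, -2.1, -1.0]
grip_width: 0.0212
```

```bash
python3 f.py
```

```text
[0.5590941  0.0642746  0.03054353] [-0.55819455 -2.10829856 -0.96612672] -0.4364010529027281 1.260908804833889
```

Emit:
{"fn": "carry_out", "kwargs": {"dr": [[0,0,0],[0,0,0],[0,0,0]], "translation": [[0.01,0.1,0],[0.02,0.2,0],[0.03,0.3,0]], "grip": [0,0,0]}}

```text
time: 13.87
position: [0.5594, 0.0673, 0.0306]
tool_rot: [0.742, 0.67, 0.0, 0.0]
ft_force: [-0.9, -3.3, -1.1]
grip_width: 0.0219
```

```bash
python3 f.py
```

```text
[0.55939561 0.06728981 0.03055346] [-0.93499387 -3.25774205 -1.05092165] -0.3675062083548642 1.2621719017624855
```

Emit:
{"fn": "carry_out", "kwargs": {"dr": [[0,0,0],[0,0,0],[0,0,0]], "translation": [[0.01,0.1,0],[0.02,0.2,0],[0.03,0.3,0]], "grip": [0,0,0]}}

```text
time: 14.12
position: [0.5597, 0.0703, 0.0306]
tool_rot: [0.742, 0.67, 0.0, 0.0]
ft_force: [-0.0, -2.8, -1.2]
grip_width: 0.0218
```

```bash
python3 f.py
```

```text
[0.55970758 0.07028669 0.03055066] [-0.04475876 -2.78625183 -1.19009243] -0.40725389083840946 1.2634984776377678
```

Emit:
{"fn": "carry_out", "kwargs": {"dr": [[0,0,0],[0,0,0],[0,0,0]], "translation": [[0.01,0.1,0],[0.02,0.2,0],[0.03,0.3,0]], "grip": [0,0,0]}}

```text
time: 14.37
position: [0.5599, 0.0731, 0.0305]
tool_rot: [0.742, 0.67, -0.0, 0.0]
ft_force: [-0.5, -4.0, -1.7]
grip_width: 0.0217
```

```bash
python3 f.py
```

```text
[0.55994068 0.07312105 0.03054738] [-0.48295061 -4.03111424 -1.65443919] -0.6273027817813782 2.1173952519893646
```

Emit:
{"fn": "carry_out", "kwargs": {"dr": [[0,0,0],[0,0,0],[0,0,0],[0,0,0]], "translation": [[0.01,0.1,0],[0.02,0.2,0],[0.02,0.2,0],[0.02,0.2,0]], "grip": [0,0,0,0]}}

```text
time: 14.7
position: [0.5601, 0.0749, 0.0305]
tool_rot: [0.742, 0.67, -0.0, 0.0]
ft_force: [-0.6, -4.9, -1.0]
grip_width: 0.0219
```

```bash
python3 f.py
```

```text
[0.5600882  0.07486535 0.0305445 ] [-0.59591239 -4.87058902 -0.95861995] -0.7827036437435344 2.7410215884447098
```

Emit:
{"fn": "carry_out", "kwargs": {"dr": [[0,0,0],[0,0,0],[0,0,0],[0,0,0],[0,0,0],[0,0,0],[0,0,0],[0,0,0],[0,0,0],[0,0,0],[0,0,0],[0,0,0],[0,0,0],[0,0,0],[0,0,0]], "translation": [[0,0,0],[0,0,0],[0,0,0],[-0.005,-0.05,0],[-0.01,-0.1,0],[-0.015,-0.15,0],[-0.02,-0.2,0],[-0.025,-0.25,0],[-0.03,-0.3,0],[-0.04,-0.4,0],[-0.06,-0.6,0],[-0.1,-1,0],[-0.16,-1.5,0],[-0.2,-2,0],[-0.2,-2,0]], "grip": [0,0,0,0,0,0,0,0,0,0,0,0,0,0,0]}}

```text
time: 15.95
position: [0.5582, 0.054, 0.0305]
tool_rot: [0.743, 0.67, -0.0, 0.0]
ft_force: [0.2, -0.5, -2.0]
grip_width: 0.0213
```

```bash
python3 f.py
python3 - <<'E'
from h import *
snap('top','top4'); im=cv2.imread('pics/top4.png')[120:240,140:440]
cv2.imwrite('pics/t4.png',cv2.resize(im,None,fx=2.6,fy=2.6,interpolation=cv2.INTER_CUBIC))
E
```

```text
[0.55818637 0.05399946 0.03054426] [ 0.17417421 -0.53186196 -1.96884653] -0.013705722301643247 -0.0025677744270069525
```

View pics/t4.png

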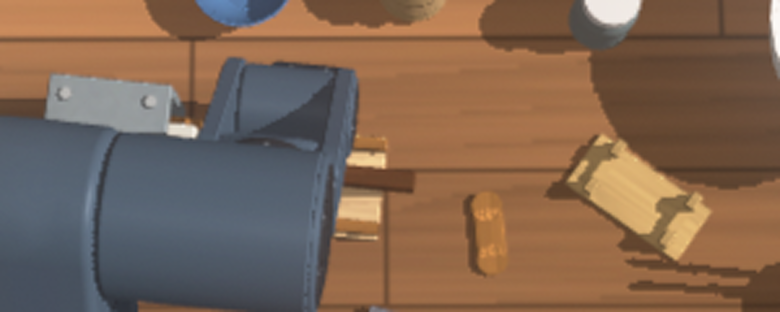

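Run:
```python
from h import *
L=np.array([ray('top4',((x+.5)/2.6-.5+140,(y+.5)/2.6-.5+120),.008) for x,y in [(600,133),(568,182),(677,261),(712,212)]])
print(L,L.mean(0));d=L[0]+L[1]-L[2]-L[3];print(np.arctan2(d[1],d[0]))
```

```text
[[ 0.61029844 -0.27561424  0.008     ]
 [ 0.55475963 -0.23860875  0.008     ]
 [ 0.46584535 -0.35681911  0.008     ]
 [ 0.52048648 -0.39738378  0.008     ]] [ 0.53784748 -0.31710647  0.008     ]
0.9306604596424753
```

Emit:
{"fn": "carry_out", "kwargs": {"dr": [[0,0,0],[0,0,0],[0,0,0],[0,0,0],[0,0,0],[0,0,0],[0,0,0],[0,0,0],[0,0,0],[0,0,0],[0,0,0],[0,0,0],[0,0,0]], "translation": [[-0.1,-1,0],[-0.3,-3,0],[-0.5,-5,0],[-0.7,-7,0],[-0.9,-9,0],[-1.2,-11.5,0],[-1.4,-13,1],[-1.4,-13.5,3],[-1.4,-13.5,6],[-1.4,-13.5,9],[-1.4,-13.5,11.5],[-1.4,-13.5,13],[-1.4,-13.5,13]], "grip": [0,0,0,0,0,0,0,0,0,0,0,0,0]}}

```text
time: 17.08
position: [0.5464, -0.0811, 0.1642]
tool_rot: [0.742, 0.67, 0.002, 0.004]
ft_force: [-0.1, -0.6, -1.4]
grip_width: 0.0215
```

Emit:
{"fn": "carry_out", "kwargs": {"dr": [[0,0,0],[0,0,0],[0,0,0]], "translation": [[0,0,0],[0,0,0],[0,0,0]], "grip": [0,0,0]}}

```text
time: 17.33
position: [0.5429, -0.0796, 0.1589]
tool_rot: [0.742, 0.67, -0.001, -0.002]
ft_force: [0.6, -0.7, -1.5]
grip_width: 0.0215
```

Run:
```python
from h import *
o=robot.get_obs();print(o['position'],o['tool_rot'],2*np.arctan2(*o['tool_rot'][[1,0]]))
snap('wrist','w5')
```

```text
[ 0.54292919 -0.07955188  0.15890285] [ 0.74226586  0.67010316 -0.0008584  -0.00155219] 1.4686983509105922
```

View pics/w5.png

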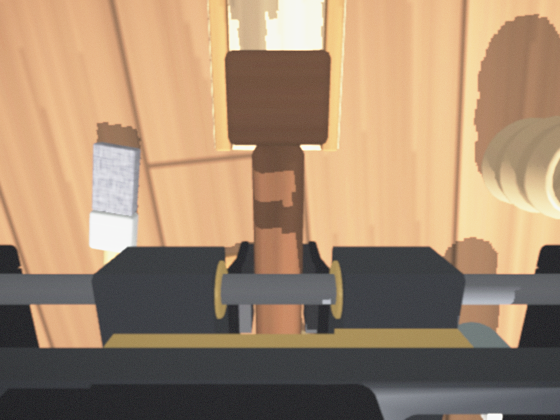

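Emit:
{"fn": "carry_out", "kwargs": {"dr": [[0,0,-0.02],[0,0,-0.06],[0,0,-0.12],[0,0,-0.18],[0,0,-0.24],[0,0,-0.3],[0,0,-0.36],[0,0,-0.42],[0,0,-0.47],[0,0,-0.51],[0,0,-0.539],[0,0,-0.539],[0,0,-0.539],[0,0,-0.539],[0,0,-0.539],[0,0,-0.539],[0,0,-0.539]], "translation": [[0,-1,0],[0,-3,0],[0,-5.5,0],[0,-8,0],[0,-10.5,0],[-0.1,-13,0],[-0.2,-15.5,0],[-0.3,-18,0],[-0.3,-20,0],[-0.3,-22,0],[-0.3,-23.2,0],[-0.3,-23.7,0],[-0.3,-23.7,0],[-0.3,-23.7,0],[-0.3,-23.7,-2],[-0.3,-23.7,-4],[-0.3,-23.7,-6]], "grip": [0,0,0,0,0,0,0,0,0,0,0,0,0,0,0,0,0]}}

```text
time: 18.8
position: [0.5414, -0.3152, 0.1004]
tool_rot: [0.893, 0.449, 0.0, 0.0]
ft_force: [0.4, 0.8, -1.9]
grip_width: 0.0217
```

Emit:
{"fn": "carry_out", "kwargs": {"dr": [[0,0,0],[0,0,0],[0,0,0],[0,0,0],[0,0,0],[0,0,0],[0,0,0],[0,0,0],[0,0,0]], "translation": [[0,0,-1.5],[0,0,-3],[0,0,-4.5],[0,0,-5.5],[0,0,-6.5],[0,0,-7.2],[0,0,-7.7],[0,0,-7.7],[0,0,-7.7]], "grip": [0,0,0,0,0,0,0,0,0]}}

```text
time: 19.55
position: [0.5413, -0.3169, 0.0237]
tool_rot: [0.894, 0.448, 0.0, 0.0]
ft_force: [0.2, 0.0, -1.6]
grip_width: 0.0214
```

Emit:
{"fn": "carry_out", "kwargs": {"dr": [[0,0,0],[0,0,0],[0,0,0],[0,0,0],[0,0,0],[0,0,0]], "translation": [[0,0,-0.3],[0,0,-0.5],[0,0,-0.7],[0,0,-0.85],[0,0,-0.9],[0,0,-0.9]], "grip": [0,0,0,0,0,0]}}

```text
time: 20.05
position: [0.5411, -0.3168, 0.0145]
tool_rot: [0.894, 0.448, -0.0, -0.0]
ft_force: [0.1, 0.3, -1.7]
grip_width: 0.0216
```

Run:
```python
from h import *
o=robot.get_obs();print(o['position'],o['tool_rot'],o['ft_force'],o['moment'],o['joint_torque'])
```

```text
[ 0.54114057 -0.31683335  0.01452255] [ 8.93886763e-01  4.48292820e-01 -1.73012022e-05 -4.70771528e-05] [ 0.0726459   0.266516   -1.73195879] [-0.04490619 -0.03953209 -0.00053606] [-6.90259156e-03 -4.92208636e+01 -1.08593220e+01  5.27699827e-02
  5.19227784e-02 -1.73138019e-04]
```

Emit:
{"fn": "carry_out", "kwargs": {"dr": [[0,0,0],[0,0,0],[0,0,0],[0,0,0],[0,0,0],[0,0,0],[0,0,0],[0,0,0],[0,0,0],[0,0,0],[0,0,0],[0,0,0]], "translation": [[0,0,-0.05],[0,0,-0.05],[0,0,-0.05],[0,0,-0.05],[0,0,-0.05],[0,0,-0.05],[0,0,-0.05],[0,0,-0.05],[0,0,-0.05],[0,0,-0.05],[0,0,-0.05],[0,0,-0.05]], "grip": [0,0.3,0.3,0.4,0.5,0.6,0.7,0.7,0.7,0.7,0.7,0.7]}}

```text
time: 21.05
position: [0.5412, -0.3168, 0.014]
tool_rot: [0.894, 0.448, -0.0, -0.0]
ft_force: [0.1, -0.6, -0.1]
grip_width: 0.0607
```

Emit:
{"fn": "carry_out", "kwargs": {"dr": [[0,0,0],[0,0,0],[0,0,0],[0,0,0],[0,0,0],[0,0,0],[0,0,0],[0,0,0],[0,0,0],[0,0,0],[0,0,0],[0,0,0]], "translation": [[0,0,1],[0,0,2],[0,0,4],[0,0,6],[0,0,8.5],[0,0,11],[0,0,13.5],[0,0,16],[0,0,18.5],[0,0,20.5],[0,0,20.8],[0,0,20.8]], "grip": [0.7,0.7,0.7,0.7,0.7,0.7,0.7,0.7,0.7,0.7,0.7,0.7]}}

```text
time: 22.05
position: [0.542, -0.3174, 0.2246]
tool_rot: [0.894, 0.448, 0.001, 0.002]
ft_force: [-0.4, -1.0, -0.1]
grip_width: 0.0611
```

Run:
```python
from h import *
snap('wrist','w6');snap('scene','s6')
a=cv2.imread('pics/w6.png')[60:300,150:400];b=cv2.imread('pics/s6.png')[130:330,140:440]
b=cv2.resize(b,(600,400),interpolation=cv2.INTER_CUBIC)
cv2.imwrite('pics/s6c.png',b)
```

```text
(no output)
```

View pics/w6.png

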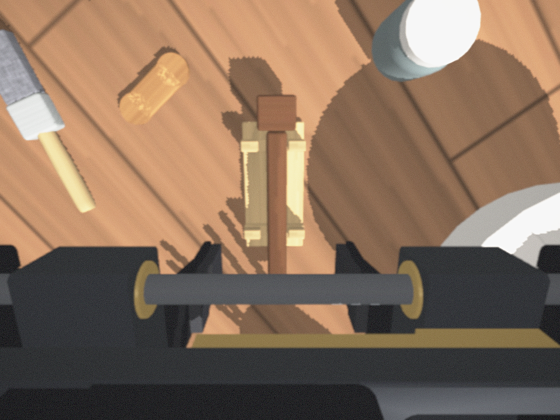

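View pics/s6c.png

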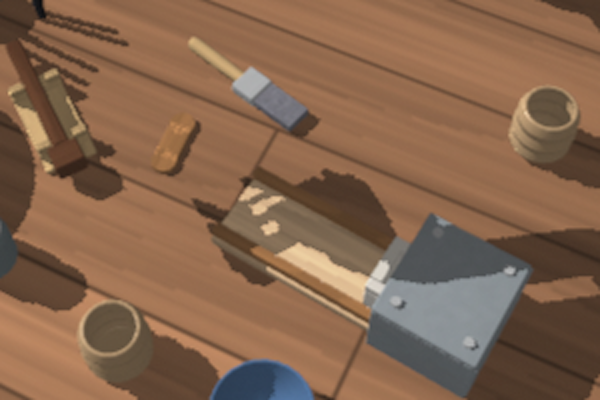

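```bash
python3 -c "
from rig import robot
print(robot.hand_in(), robot.get_obs()['time'])"
```

```text
the job is handed in; nothing more can be done
the job is handed in; nothing more can be done
```

I nudged the mould along the jig with the beater head until it pressed the hidden stop, laid the beater back in its rest, and handed the job in at about 22 s. `hand_in()` reports no verdict, so the result isn't confirmed.

- **Contact with the stop:** In steps of mostly 3 mm, the pushing force stayed near 2.2 N from friction, then rose to about 4.9 N at the wrist. That puts roughly 2.7–3.6 N on the stop. I held it there for about 0.5 s and then backed off slowly.
- **Beater:** It was set down at the same tool position it was picked from, to within about 1 mm. The last wrist picture shows it lying in both cradles as at the start, head the same way.
- **Mould and bystanders:** The last scene picture shows the mould inside the bridge. The bystanders in view look unmoved.

I had no direct check that the mould still presses the stop after I released it. I infer it from sliding friction of about 2 N against the spring. Single wrist-force readings were noisy by about 1 N, so I mainly used the torque in joint 1, and the wrist moment agreed with it. While carrying the beater, the camera put its head about 4 mm further back than I had calculated, which made no difference to the job.

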